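Ratchet a clamp nut tight

ROBOT

A 7-joint arm with a two-finger parallel gripper is mounted at the origin on a cart in front of the work surface, level with it; the furniture and walls round the work are solid. World frame = base frame: x ahead of the robot, y to its left, z up, the work surface at z = 0. Lengths are in mm, angles in rad, forces in N, time in s.
With the tool pointing down it reaches from about 425 to 825 mm from the base axis. Payload 3.6 kg.
Tool frame: the origin (TCP) lies at the very end of the fingers, on their centre line; the grasp point (between the pads) lies 19 mm behind it; z points along the fingers, y is the line along which they close (so a half turn about z gives the same grasp; the last joint's range is limited). The gripper opens to 85 mm and grips with 20 to 120 N. Pads are 22 mm wide; open, the fingers measure 114 mm over their backs; the gripper's body (76 mm by 85 mm) begins 54 mm behind the grasp point. The pads swing forward as they close: fully open they stand 13 mm farther back than shut.
Start: joints at [-1.306, 0.615, -0.013, 1.423, 0.008, 1.103, -0.04], TCP at [186.957, 622.503, 231.297] pointing down, gripper open.
Joint ranges: [-3.12, 3.12], [-0.3, 2.06], [-1.34, 1.32], [0.26, 2.42], [-1.36, 4.5], [0.01, 1.98], [-2.84, 2.84]. Speed limits (rad/s): [2.79, 2.79, 3.14, 3.14, 3.14, 3.14, 3.14].

INTERFACE

Orientations are given as a unit quaternion [x, y, z, w].
In Python, from cell import manip gives the robot as it stands.
- The arm moves only by the tool arm_command, never from a script. Its arguments are lists of equal length, an entry for each row: "travel": the shift along the world's x, y, z in units of 50 mm (1.0 is 50 mm), a list of three; "roll": the turn about the world's z in units of 5 degrees (1.0 is 5 degrees); "jaw": the gripper command: -1 is fully open, 1 is shut, values between are in proportion. In form: {"travel": [[dx, dy, dz], ...], "roll": [roll, ...], "jaw": [jaw, ...]}. A call has 1 to 12 rows; each row shifts and turns the commanded pose from where the row before left it; what a row does not reach is not made up. A row lasts 1/8 s, in which the tool goes at most 62.5 mm and 10.7 degrees, less where a joint would pass 70% of its speed; a pose out of reach is approached as far as the arm can. A call is refused whole if a number of a shift passes 1 or a number of a turn 1, either way. A call with a gripper value outside its range is refused whole. The fingers move at their own pace and stop on an object; the grip force is fixed at half the most. Time passes only in rows, so rows that do not move let the fingers close. It gives the time, the measured TCP pose, the force, the opening and the grip force at its end, in the units of the state.
- manip.observe(): the state, without advancing time (a new reading comes with each control period).
- manip.capture(name): name is "side" or "top" or "wrist"; returns the picture (480x640x3 uint8, red, green, blue); there is no depth.
- manip.get_calibration(name): a dict with "mtx" (3x3 intrinsics, pixels), "rvec" (rotation vector, rad) and "tvec" (3), from world to camera coordinates, as OpenCV has them. Camera axes: x right, y down, z forward; pixel columns grow to the right and rows downward; lengths in mm; the calibration is good to about 2 mm. The wrist camera is an equidistant fisheye: a pixel r from the principal point sees the ray r / f radians off the axis. A picture is of the moment at which its call begins: read the wrist's pose just before it. get_calibration takes no time and is no camera call; for the wrist camera it gives the pose at the moment of the call.
- manip.sign_off(): hands the job in; it is judged then, once.
Trained networks look in the newest picture that a camera, given by its name, has taken for a name from the list of things; names that differ only in an ending like _2 or _b are one class to them, and where a whole thing is asked for, a point or a joint stands for the part that bears it (a point fixed in the world has none). Each returns a list of dicts, best first, with "conf" (0 to 1); they miss things now and then, are a little off and sometimes report something else, mostly with a low value. They report only what shows in the picture. A call takes as long as a camera call.
- manip.boxes_of(camera, target): "at" ([row, column] in pixels, amid what is visible of it).
- manip.masks_of(camera, target): "region" (480x640 bool, what is visible of it) and "at" ([row, column] in pixels, amid what is visible of it).
The state is a dict: "time": time; "joint_pos": joint angles; "dq": joint speeds; "tau": joint torques, N m; "ee_pos": TCP position; "orientation": TCP orientation; "wrist_force": force on the tool from outside, world axes, zero at the start; "torque": the same for the moment, N m; "grip_width": opening from 0.0 (shut) to 1.0 (fully open); "grip_force": force on a finger pad.
Only numpy, scipy, OpenCV 4.12 (cv2) and the standard library are available. Lean on these libraries where they do the work, as an engineer would, in place of code of your own. Each camera call takes 0.05 s, during which the arm holds its last target. There are 200 camera calls.

TASK

Take the ratchet wrench from the plywood pad, set its socket right down over the fixture's splined nut and swing the handle back and forth between the side plates to tighten the nut clockwise until it is tight at about 1.2 newton-metres, and no harder than 1.7. Then lift the wrench off and lay it flat on the plywood pad again, leaving the other things on the bench where they stand.

Things in the scene. Friction and masses are not known exactly. Their poses are not given: they have to be found in the camera images.
- fixture: Steel clamping fixture, fixed to the bench: base 130 (x) x 120 (y) x 12 mm; two upright side plates 10 mm thick, 90 mm long in y, tops 90 mm above the bench, inner faces at x = -51 and +51 mm. Between them a clamp strap along y (top 52 mm above the bench) over a heat sink. Origin: middle of the base's underside, on the stud's axis, z up.
- stud_top (a point): Top of the vertical stud through strap, collar and nut, 75 mm above the bench, 13 mm thick. With the socket on the nut the wrench's handle can stick out over the fixture's -y or +y side, with about 0.7 rad of swing to either side of that direction before it meets a side plate.
- collar: Steel thrust collar on the stud under the nut, 40 mm across, top 57 mm above the bench; origin: middle of its underside. It gives like the elastic joint of a real screw: tightening torque twists it clockwise by 1 rad per 40 N m (0.03 rad at 1.2 N m; 0.02 to 0.0425 rad at 0.8 to 1.7 N m) and it springs back. Without torque its axes are parallel to the fixture's.
- nut (a joint): Angle (rad) of the steel splined nut on the collar (57 to 70 mm above the bench): round core 20 mm across with six upright splines out to 28 mm across, 2.8 mm wide, their top 5 mm pointed. Grows as it is tightened (clockwise from above). Starts at -2.2 to -1.5, thread drag about 0.22 N m; at 0 it is tight on the collar, stops, and torque builds up. At 0 a spline lies on the fixture's x axis.
- nut_seat (a point): Point on the stud's axis at the nut's underside, 57 mm above the bench: the wrench's origin comes here (0 to 2 mm below or above) when the socket is fully down.
- wrench: Loose ratchet wrench with a ring head, 0.3 to 0.42 kg, 235 mm long, lying flat on the pad. Origin: middle of the head's underside, on the socket's axis; z up; the handle points to its -x. Head: steel ring 62 mm across, 22 mm high. At x = -192 mm a round steel foot, 24 mm across and high. Centre of mass near x = -70 mm.
- socket_top (a point): Middle of the head's top, 22 mm above its underside: mouth of the dark through socket with twelve inward teeth (23 mm clear between), turning in the head on 18 ratchet steps. Handle clockwise (from above) drives, counter-clockwise slips with under 0.15 N m; play at reversal up to 0.5 rad. Its angle is unknown: if it lands on the splines, swing clockwise, pressing with 3 N, until it drops on.
- wrench_grip (a point): Middle of the handle: a straight black bar 16 mm wide (wrench y) and 18 mm high (6 to 24 mm above the head's underside), free from x = -70 to -175 mm in the wrench's frame. This point is 130 mm from the socket's axis, 15 mm above the underside; 9 N across the handle here give 1.2 N m.
- board: Plywood pad 240 (x) x 160 (y) x 12 mm, fixed on the bench; origin in the middle of its underside. The wrench lies along its x.
- solder_reel: Bystander: reel 52 mm across, 40 mm high, standing; origin at the middle of its underside.
- grease_pot: Bystander: pot 49 mm across, 45 mm high; origin at the middle of its underside.
- oil_can: Bystander: flat can 28 x 46 x 95 mm, standing; origin at the middle of its underside.

How it is judged (in metres and radians):
On the way, in this order (a step that is already met when the one before it is completed fails the run):
1. the wrench's socket is fully down on the nut, upright (distance between wrench and nut_seat below 0.005 m and angle between wrench's own z axis and vertical below 0.12 rad), for 0.1 s.
2. the nut is run down and takes at least 0.8 N m (the collar twists by 0.02 rad) (value of joint nut above -0.06 rad and angle between the x axis of collar and the x axis of fixture, either way round above 0.02 rad), for 0.1 s.
At the end, for the whole second after the job is handed in: The nut is still tight (its angle within 0.1 rad of 0), and the wrench lies flat (within 0.08 rad, its underside within 6 mm of the pad's top) and at rest on the plywood pad, with both the middle of its head and the middle of its handle over the pad (value of joint nut above -0.1 rad and z of wrench in the frame of board between 0.008 and 0.018 m and angle between wrench's own z axis and vertical below 0.08 rad and x of wrench in the frame of board between -0.12 and 0.12 m and y of wrench in the frame of board between -0.08 and 0.08 m and x of wrench_grip in the frame of board between -0.12 and 0.12 m and y of wrench_grip in the frame of board between -0.08 and 0.08 m and linear speed of wrench below 0.02 m/s); the robot touches nothing.
It fails at once if the nut is strained: more than 1.7 N m (the collar twists by over 0.0425 rad) (angle between the x axis of collar and the x axis of fixture, either way round above 0.0425 rad).
It fails at once if a bystander (solder reel, grease pot or oil can) is pushed more than 20 mm (distance of any of solder_reel, grease_pot, oil_can from where it was at the start of the episode above 0.02 m).
It also fails if it takes over 67 s, if anything falls off the work surface, if the arm or the gripper's body presses on something with over 40 N, if the wrist force passes 120 N, or if a joint passes its speed limit or range.

## Working session

There is one attempt and no reset: what is moved stays moved. The work goes in short steps, Python scripts to look and compute and a tool call to move; the robot and the scene stay as the last step left them, time stands still between calls to the robot, and variables do not carry over. Pictures are saved under pics/ and viewed, at most 10 in all, crops included, and the job is handed in when it is done.

Besides the shell and the picture viewer there is one more tool, called after "Request:" as name(argument=value, ...) on one line, values as JSON. arm_command: Moves the arm, as the interface text tells. Its arguments: {"type":"object","properties":{"travel":{"type":"array"},"roll":{"type":"array"},"jaw":{"type":"array"}},"required":["travel","roll","jaw"]}

```bash
mkdir -p pics; ls; cat > h.py <<'E'
import numpy as np, cv2
from cell import manip
def ray(cam,px,cal=None):
    c=cal or manip.get_calibration(cam); K=np.array(c['mtx'],float); R=cv2.Rodrigues(np.array(c['rvec'],float))[0]; t=np.array(c['tvec'],float).ravel()
    u=(px[1]-K[0,2])/K[0,0]; v=(px[0]-K[1,2])/K[1,1]
    if cam=='wrist':
        r=np.hypot(u,v); d=np.array([u/r*np.sin(r),v/r*np.sin(r),np.cos(r)]) if r>0 else np.array([0,0,1.])
    else: d=np.array([u,v,1.])
    return -R.T@t, R.T@d
def atz(cam,px,z,cal=None):
    o,d=ray(cam,px,cal); return (o+d*(z-o[2])/d[2])[:2]
def proj(cam,p,cal=None):
    c=cal or manip.get_calibration(cam); R=cv2.Rodrigues(np.array(c['rvec'],float))[0]
    q=R@np.array(p,float)+np.array(c['tvec'],float).ravel(); K=np.array(c['mtx'],float)
    if cam=='wrist':
        n=np.hypot(q[0],q[1]); th=np.arctan2(n,q[2]); q=np.array([q[0]/n*th,q[1]/n*th,1])
    q=K@(q/q[2]); return q[[1,0]]
E
python3 - <<'E'
from h import *
np.set_printoptions(precision=1,suppress=True)
s=manip.observe(); print(s)
ims=[manip.capture(n) for n in('top','side')]
for n,im in zip(('top','side'),ims): cv2.imwrite(f'pics/{n}0.png',im[:,:,::-1])
H={'stud_top':75,'collar':55,'nut':65,'wrench':10,'socket_top':34,'wrench_grip':27,'board':12,'fixture':45,'solder_reel':20,'grease_pot':22,'oil_can':47}
for t,z in H.items():
    for cam in('top','side'):
        for b in manip.boxes_of(cam,t)[:2]: print(t,cam,round(b['conf'],2),np.array(b['at']),atz(cam,b['at'],z))
E
```

```text
pics
{'time': 0.0, 'joint_pos': array([-1.3,  0.6, -0. ,  1.4,  0. ,  1.1, -0. ]), 'dq': array([-0.,  0., -0., -0.,  0., -0.,  0.]), 'tau': array([ -0. , -46.9,   0.3, -17.1,   0. ,   0. ,  -0. ]), 'ee_pos': array([186.7, 621.8, 230.1]), 'orientation': array([ 0.1,  1. , -0. , -0. ]), 'wrist_force': array([-0.6, -0.3,  0.1]), 'torque': array([0.1, 0. , 0. ]), 'grip_force': 0.0, 'grip_width': 0.9957916382819597}
stud_top top 0.74 [219.9 285.6] [621.2  31.8]
stud_top side 0.75 [289.4 282.2] [608.   75.4]
collar top 0.48 [215.9 283.2] [632.2  39. ]
collar side 0.59 [277.8 289.4] [621.6  33.8]
nut side 0.49 [273.6 286. ] [625.8  36.6]
wrench top 0.6 [279.  382.7] [ 497.4 -178.1]
wrench side 0.96 [243.9 413. ] [ 492.3 -184.7]
socket_top top 0.59 [279.2 380. ] [ 496.8 -170.3]
socket_top side 0.71 [246.8 411. ] [ 485.5 -150.3]
wrench_grip top 0.76 [277.5 382.8] [ 500.5 -176.9]
wrench_grip side 0.79 [247.2 413.9] [ 482.7 -159.2]
board top 0.63 [299.3 398.3] [ 453.1 -211.8]
board side 0.61 [247.7 438.8] [ 446.9 -195.9]
board side 0.33 [291.7 285. ] [634.1  30.2]
fixture top 0.87 [217.6 284.4] [629.8  37.4]
fixture top 0.46 [219.9 283.3] [624.7  39.7]
fixture side 0.87 [292.9 283.2] [618.4  58.4]
solder_reel top 0.71 [144.1 321.9] [799.3 -43. ]
solder_reel side 0.56 [233.2 232.6] [789.7 -39.6]
grease_pot top 0.84 [146.9 266.7] [792.8  81.2]
grease_pot top 0.61 [145.3 320. ] [796.1 -38.8]
grease_pot side 0.97 [272.5 195.5] [783.8  73.9]
oil_can top 0.79 [155.8 233.2] [766.6 151.5]
oil_can side 0.6 [288.5 171.3] [775.9 137.3]
```

```bash
python3 - <<'E'
import cv2
a=cv2.imread('pics/top0.png')[110:380,190:490];b=cv2.imread('pics/side0.png')[170:370,140:500]
a=cv2.resize(a,(666,600),interpolation=3);b=cv2.resize(b,(800,444),interpolation=3)
cv2.imwrite('pics/a.png',a);cv2.imwrite('pics/b.png',b)
E
```

```text
(no output)
```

View pics/a.png

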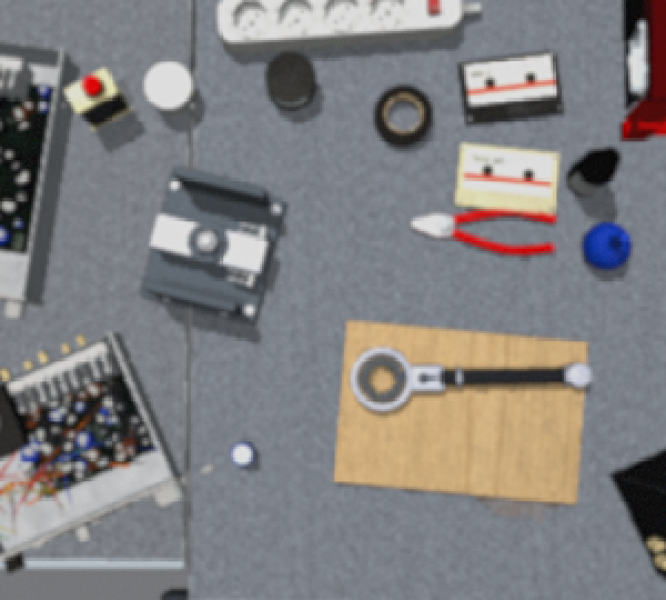

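View pics/b.png

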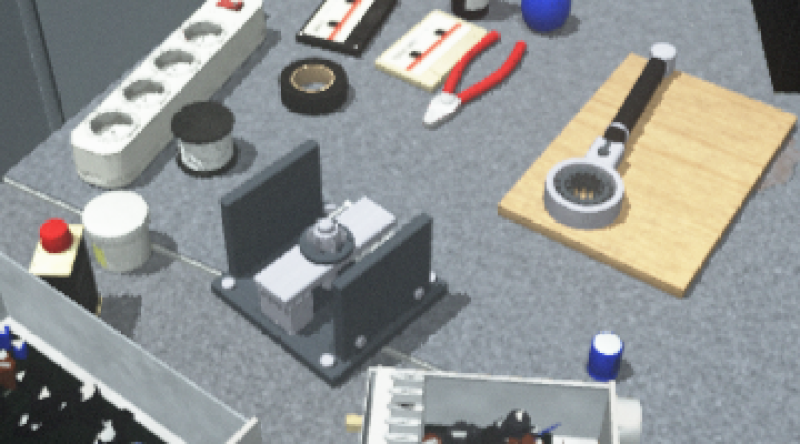

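Request:
arm_command(travel=[[0.5, -0.6, 0.1], [0.5, -0.6, 0.1], [0.5, -0.6, 0.1], [0.5, -0.6, 0.1], [0.5, -0.6, 0.1], [0.5, -0.6, 0.1], [0.5, -0.6, 0.1], [0.5, -0.6, 0.1], [0.5, -0.6, 0], [0.5, -0.6, 0], [0.5, -0.6, 0], [0.5, -0.6, 0]], roll=[-1, -1, -1, -1, -1, -1, -1, -1, -1, -1, -1, -1], jaw=[-1, -1, -1, -1, -1, -1, -1, -1, -1, -1, -1, -1])

```text
time: 2.7
ee_pos: [487.7, 261.7, 271.5]
orientation: [0.622, 0.783, 0.0, -0.0]
wrist_force: [0.7, -0.0, 0.8]
grip_width: 0.999
grip_force: 0.0
```

Request:
arm_command(travel=[[0.4, -0.7, 0], [0.4, -0.7, 0], [0.4, -0.7, 0], [0.4, -0.7, 0], [0.3, -0.7, 0], [0.3, -0.7, 0], [0, 0, 0], [0, 0, 0]], roll=[-1, -1, -1, -1, -1, -1, 0, 0], jaw=[-1, -1, -1, -1, -1, -1, -1, -1])

```text
time: 3.7
ee_pos: [596.8, 53.6, 271.2]
orientation: [0.802, 0.597, 0.0, -0.001]
wrist_force: [-0.2, -0.1, 0.6]
grip_width: 1.0
grip_force: 0.0
```

```bash
cat >> h.py <<'E'
from scipy.spatial.transform import Rotation as Ro
def yaw(s): # direction of tool y axis (closing) in world, deg mod 180
    m=Ro.from_quat(s['orientation']).as_matrix(); return np.degrees(np.arctan2(m[1,1],m[0,1]))%180
E
cat > look.py <<'E'
from h import *; import sys
np.set_printoptions(precision=1,suppress=True)
n=sys.argv[1]; s=manip.observe(); cal=manip.get_calibration('wrist'); im=manip.capture('wrist')
cv2.imwrite(f'pics/{n}.png',im[:,:,::-1]); np.save(f'pics/{n}.npy',cal,allow_pickle=True)
print(s['time'],s['ee_pos'],yaw(s),s['joint_pos'],s['wrist_force'],s['torque'])
H={'stud_top':75,'collar':57,'nut':70,'wrench':12,'socket_top':34,'wrench_grip':36,'board':12,'fixture':45}
for t in sys.argv[2:]:
    for b in manip.boxes_of('wrist',t)[:2]: print(t,round(b['conf'],2),np.array(b['at']),atz('wrist',b['at'],H[t],cal))
E
python3 look.py w0 stud_top collar nut socket_top wrench_grip board
```

```text
3.7 [596.8  53.6 271.2] 163.36051998473357 [-0.4  0.5  0.5  1.5 -0.3  1.1 -0.2] [-0.2 -0.1  0.6] [ 0.  0. -0.]
stud_top 0.72 [206.8 350.4] [626.   47.6]
stud_top 0.35 [132.3 477.5] [764.6  84.3]
collar 0.71 [209.4 348.9] [624.4  41.8]
nut 0.54 [208.7 348.7] [624.1  45.2]
nut 0.35 [369.3 285. ] [ 509. -110.]
socket_top 0.95 [370.1 285.8] [ 498.3 -135.3]
wrench_grip 0.76 [369.8 286.2] [ 499.5 -133.7]
board 0.88 [359.4 253.8] [ 456.4 -123. ]
```

View pics/w0.png

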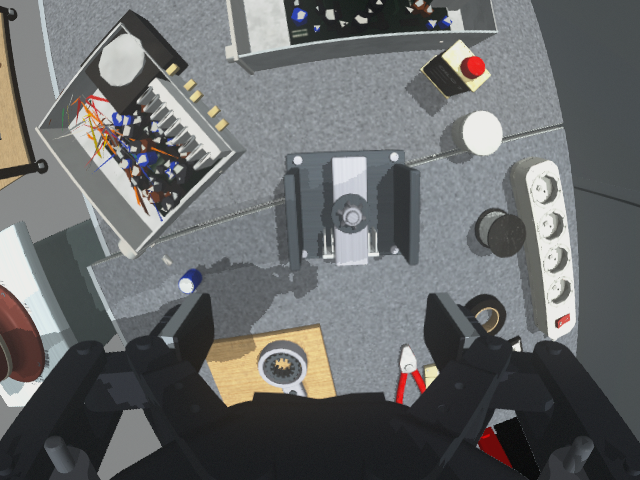

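```bash
cat >> h.py <<'E'
def ortho(img,cal,z,c,half,mpp): # up=+x, left=+y, pixel(row,col)->x=c0+half-row*mpp, y=c1+half-col*mpp
    n=int(2*half/mpp); X=c[0]+half-np.arange(n)*mpp; Y=c[1]+half-np.arange(n)*mpp
    mp=np.array([[proj('wrist',(x,y,z),cal) for y in Y] for x in X],np.float32)
    return cv2.remap(img,mp[...,1].copy(),mp[...,0].copy(),cv2.INTER_CUBIC)
E
python3 - <<'E'
from h import *
im=cv2.imread('pics/w0.png');cal=np.load('pics/w0.npy',allow_pickle=True).item()
o=ortho(im,cal,52,(625,42),75,.5); o2=ortho(im,cal,75,(625,42),40,.27)
o=cv2.resize(o,(400,400));o2=cv2.resize(o2,(400,400));cv2.imwrite('pics/o.png',np.hstack([o,o2]))
g=cv2.cvtColor(ortho(im,cal,52,(625,42),75,.5),cv2.COLOR_BGR2GRAY)
l=cv2.createLineSegmentDetector().detect(g)[0][:,0]
for a in l:
    L=np.hypot(a[2]-a[0],a[3]-a[1])
    if L>60: 
        print(np.round([700-a[1]*.5,117-a[0]*.5,700-a[3]*.5,117-a[2]*.5],1), round(np.degrees(np.arctan2(a[3]-a[1],a[2]-a[0]))%180,2),round(L*.5))
E
```

```text
[622.7  95.3 611.8  51.9] 14.18 45
[643.7  44.3 654.4  85.5] 14.52 43
[654.6  87.1 623.8  94.8] 104.17 32
[597.5 -12.6 626.8 -19.7] 103.61 30
[582.8 111.8 652.9  94.4] 103.91 72
[691.    7.1 681.2 -32.3] 14.04 41
[ 5.600e+02 -4.000e-01  5.824e+02  8.990e+01] 13.88 93
[588.8  93.6 569.4  15.5] 13.94 80
[694.   62.2 670.6 -31.8] 13.95 97
```

View pics/o.png

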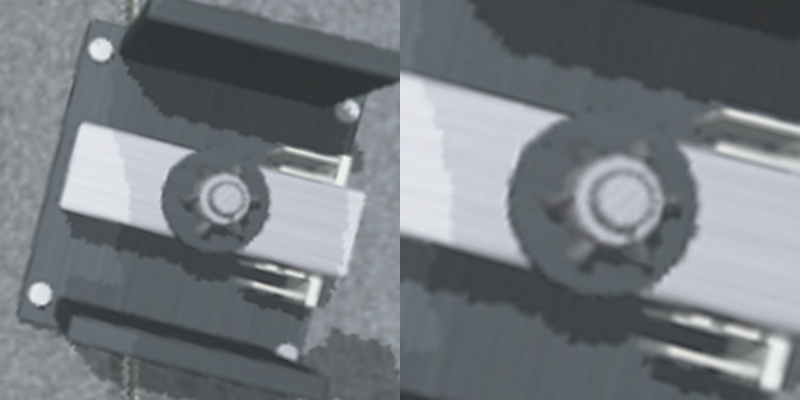

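```bash
python3 - <<'E'
from h import *
np.set_printoptions(precision=1,suppress=True)
print('head',atz('top',(280.5,361.6),34),'foot',atz('top',(279.2,450.4),36))
s=lambda x,y:(170+y*.45,140+x*.45)
print('side head',atz('side',s(584,186),34),'foot',atz('side',s(663,50),36))
print('stud check',proj('side',(625.5,37.2,75)),proj('top',(625.5,37.2,75)))
E
```

```text
head [ 493.9 -130.5] foot [ 497.1 -321.5]
side head [ 491.4 -127. ] foot [ 496.2 -320.9]
stud check [269.5 285.7] [217.9 283.1]
```

Request:
arm_command(travel=[[-0.2, -0.9, 0], [-0.2, -0.9, 0], [-0.2, -0.9, 0], [-0.2, -0.9, 0], [-0.2, -0.9, 0], [-0.2, -0.9, 0], [-0.2, -0.9, 0], [-0.2, -0.9, 0], [-0.2, -0.9, 0], [0, 0, 0], [0, 0, 0]], roll=[1, 1, 1, 0, 0, 0, 0, 0, 0, 0, 0], jaw=[-1, -1, -1, -1, -1, -1, -1, -1, -1, -1, -1])

```text
time: 5.42
ee_pos: [507.4, -351.6, 271.1]
orientation: [0.717, 0.697, 0.001, -0.0]
wrist_force: [0.3, 1.0, 0.3]
grip_width: 0.998
grip_force: 0.0
```

```bash
python3 look.py w1 socket_top wrench_grip board stud_top
```

```text
5.425 [ 507.4 -351.6  271.1] 178.32400148084199 [ 0.3  0.6  0.4  1.5 -0.2  1.2  0.8] [0.3 1.  0.3] [0.1 0.  0.1]
socket_top 0.88 [ 64.7 304.7] [ 497.7 -209.4]
wrench_grip 0.6 [ 68.6 304.7] [ 497.6 -213.9]
board 0.77 [ 94.1 263. ] [ 451.5 -235.3]
```

View pics/w1.png

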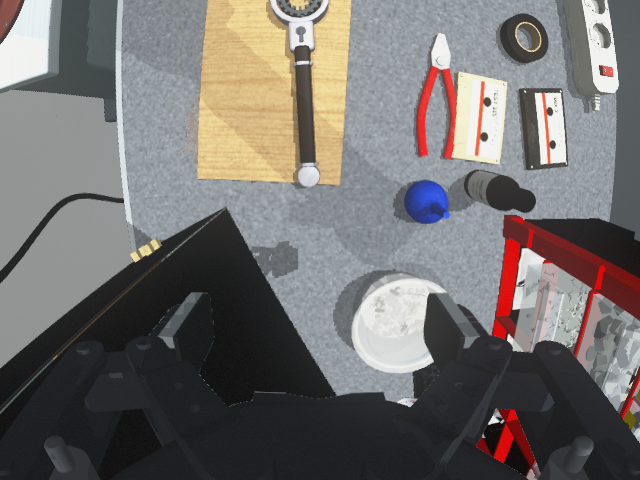

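```bash
python3 - <<'E'
from h import *
np.set_printoptions(precision=1,suppress=True)
im=cv2.imread('pics/w1.png');cal=np.load('pics/w1.npy',allow_pickle=True).item()
for px in((3,298),(174,308)): print(atz('wrist',px,35,cal))
g=cv2.cvtColor(ortho(im,cal,36,(497,-240),80,.5),cv2.COLOR_BGR2GRAY)
for a in cv2.createLineSegmentDetector().detect(g)[0][:,0]:
    L=np.hypot(a[2]-a[0],a[3]-a[1])
    if L>70: print(np.round([577-a[1]*.5,-160-a[0]*.5,577-a[3]*.5,-160-a[2]*.5],1),round(np.degrees(np.arctan2(a[3]-a[1],a[2]-a[0]))%180,2),round(L*.5))
c=cv2.HoughCircles(g,cv2.HOUGH_GRADIENT,1,50,param1=100,param2=12,minRadius=19,maxRadius=28); print([ (577-y*.5,-160-x*.5,r*.5) for x,y,r in c[0]][:4])
E
```

```text
[ 492.6 -141.1]
[ 497.7 -322.2]
[ 504.8 -265.9  505.6 -309.1] 178.84 43
[ 536.9 -247.1  540.9 -202.2] 5.14 45
[ 489.7 -309.1  488.7 -258.4] 178.85 51
[ 530.7 -319.1  534.6 -274.8] 5.03 44
[(np.float32(493.75), np.float32(-201.25), np.float32(12.6))]
```

Request:
arm_command(travel=[[-0.1, 0.7, -0.5], [-0.1, 0.7, -0.5], [0, 0.6, -0.5], [0, 0, -0.9], [0, 0, -0.9], [0, 0, -0.9], [0, 0, 0], [0, 0, 0]], roll=[0.3, 0.3, 0, 0, 0, 0, 0, 0], jaw=[-1, -1, -1, -1, -1, -1, -1, -1])

```text
time: 6.68
ee_pos: [498.2, -253.0, 62.8]
orientation: [0.699, 0.715, 0.0, 0.001]
wrist_force: [-0.1, 0.8, 0.3]
grip_width: 1.0
grip_force: 0.0
```

```bash
python3 look.py w2 socket_top wrench_grip; python3 - <<'E'
from h import *
im=cv2.imread('pics/w2.png');cal=np.load('pics/w2.npy',allow_pickle=True).item()
print(proj('wrist',(493.8,-130.2,34),cal),proj('wrist',(496.3,-250.2,36),cal))
E
```

```text
6.675 [ 498.2 -253.    62.8] 1.3078915505958364 [ 0.2  0.7  0.3  1.9 -0.4  0.6  0.8] [-0.1  0.8  0.3] [-0. -0.  0.]
socket_top 0.72 [120.5 314.1] [ 494.6 -178.4]
wrench_grip 0.55 [119.6 314. ] [ 494.5 -178.1]
[ 19.7050799  314.97114714] [271.60017133 314.43571284]
```

View pics/w2.png

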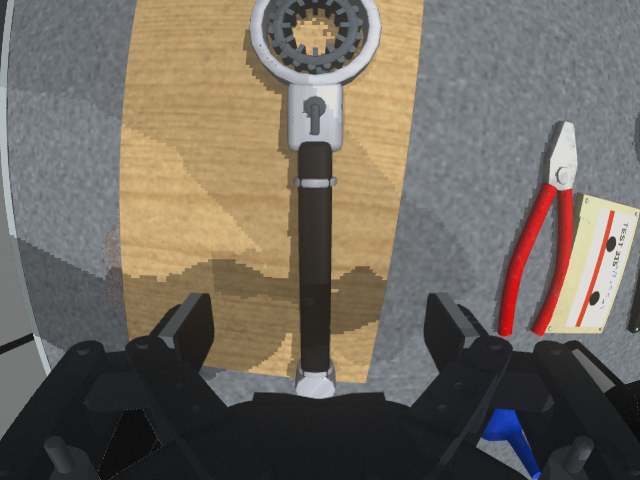

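Request:
arm_command(travel=[[-0.03, 0, -0.5], [0, 0, -0.3], [0, 0, -0.15], [0, 0, 0], [0, 0, 0], [0, 0, 0], [0, 0, 0], [0, 0, 0], [0, 0, 0], [0, 0, 0], [0, 0, 0]], roll=[0, 0, 0, 0, 0, 0, 0, 0, 0, 0, 0], jaw=[-1, -1, -1, -1, 1, 1, 1, 1, 1, 1, 1])

```text
time: 8.2
ee_pos: [495.8, -252.6, 14.2]
orientation: [0.699, 0.715, 0.0, 0.0]
wrist_force: [-0.3, 0.5, 6.1]
grip_width: 0.175
grip_force: 59.8
```

Request:
arm_command(travel=[[0, 0, 0.4], [0, 0, 0.6], [0, 0, 0.8], [0, 0, 0.8], [0, 0, 0], [0, 0, 0]], roll=[0, 0, 0, 0, 0, 0], jaw=[1, 1, 1, 1, 1, 1])

```text
time: 8.95
ee_pos: [494.2, -251.6, 142.0]
orientation: [0.699, 0.715, -0.001, -0.002]
wrist_force: [-0.2, -0.5, -3.3]
grip_width: 0.173
grip_force: 58.8
```

```bash
python3 look.py w3 socket_top; python3 - <<'E'
from h import *
np.set_printoptions(precision=1,suppress=True)
im=cv2.imread('pics/w3.png');cal=np.load('pics/w3.npy',allow_pickle=True).item()
s=manip.observe();z=s['ee_pos'][2]
m=manip.masks_of('wrist','socket_top')[0]['region'];v,u=np.nonzero(m);print(v.min(),v.max(),u.min(),u.max())
o=ortho(im,cal,z+19,(494,-130),50,.25);cv2.imwrite('pics/o3.png',cv2.resize(o,(500,500)))
E
```

```text
8.95 [ 494.2 -251.6  142. ] 1.3082775296262101 [ 0.2  0.6  0.4  1.8 -0.3  0.8  0.7] [-0.2 -0.5 -3.3] [-0.2 -0.  -0. ]
socket_top 0.61 [125.2 321.1] [ 493.8 -176.5]
0 397 232 407
```

View pics/o3.png

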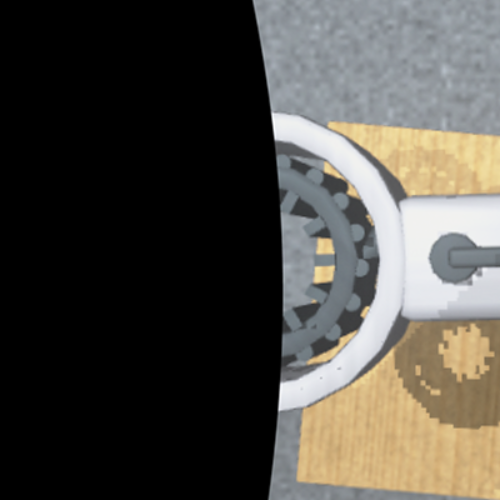

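Request:
arm_command(travel=[[0.5, 0.5, 0], [0.6, 0.6, 0], [0.6, 0.6, 0], [0.6, 0.6, 0], [0.6, 0.6, 0], [0.5, 0.54, 0], [0, 0, 0], [0, 0, 0], [0, 0, 0]], roll=[0.54, 0.7, 0.7, 0.7, 0.7, 0, 0, 0, 0], jaw=[1, 1, 1, 1, 1, 1, 1, 1, 1])

```text
time: 10.22
ee_pos: [664.4, -82.4, 143.2]
orientation: [0.589, 0.808, -0.001, -0.0]
wrist_force: [-0.8, 0.7, -3.1]
grip_width: 0.172
grip_force: 58.9
```

```bash
python3 - <<'E'
from h import *
np.set_printoptions(precision=1,suppress=True)
s=manip.observe();print(s['ee_pos'],yaw(s),s['wrist_force'],s['torque'])
a=np.radians(yaw(s)-90);h=s['ee_pos'][:2]+0*0-123*np.array([np.cos(a),np.sin(a)]);print('pred head',h)
Z=s['ee_pos'][2]-3
C=[]
for n in('top','side'):
    im=manip.capture(n);cv2.imwrite(f'pics/{n}1.png',im[:,:,::-1])
    p=proj(n,(*h,Z+22));f=proj(n,(*(h+192*np.array([np.cos(a),np.sin(a)])),Z+24));st=proj(n,(625.5,37.2,75));print(n,p,f,st)
    b=manip.boxes_of(n,'socket_top');print([ (round(x['conf'],2),np.array(x['at'])) for x in b[:2]])
    r,c=int(p[0]),int(p[1]);k=im[r-60:r+60,c-80:c+80,::-1].copy()
    for q,col in((p,(0,0,255)),(f,(0,255,0))): cv2.circle(k,(int((q[1]-c+80)*1),int((q[0]-r+60)*1)),1,col,-1)
    C.append(cv2.resize(k,(640,300) if 0 else (400,300),interpolation=3))
cv2.imwrite('pics/c1.png',np.hstack(C))
E
```

```text
[664.4 -82.4 143.2] 17.838297403100526 [-0.8  0.7 -3.1] [-0.2 -0.1  0. ]
pred head [626.7  34.7]
top [211.9 279.8] [181.9 373.1] [217.9 283.1]
[(0.94, array([200.3, 278.6]))]
side [226.1 283.4] [153.4 310.6] [269.5 285.7]
[(0.85, array([225.8, 287.6]))]
```

View pics/c1.png

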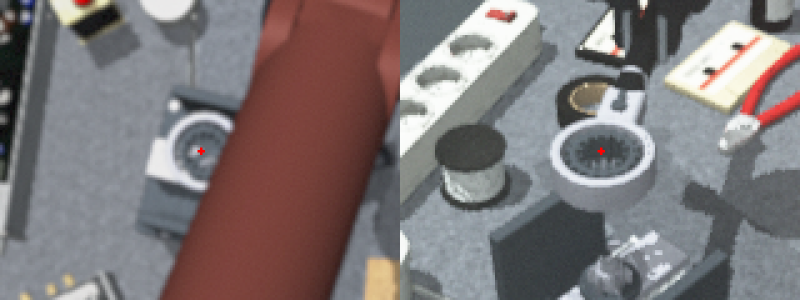

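Request:
arm_command(travel=[[-0.02, 0.05, -0.3], [0, 0, -0.4], [0, 0, -0.4], [0, 0, -0.2], [0, 0, 0], [0, 0, 0]], roll=[0, 0, 0, 0, 0, 0], jaw=[1, 1, 1, 1, 1, 1])

```text
time: 11.18
ee_pos: [665.1, -78.2, 79.5]
orientation: [0.588, 0.809, 0.0, 0.001]
wrist_force: [-0.0, -0.1, -3.4]
grip_width: 0.17
grip_force: 58.9
```

```bash
cat > v.py <<'E'
from h import *
import sys
np.set_printoptions(precision=2,suppress=True)
S=np.array([625.5,37.2]); n0=sys.argv[1] if len(sys.argv)>1 else None
s=manip.observe();y=yaw(s)
if y>120:y-=180
a=np.radians(y-90);e=s['ee_pos'];h=e[:2]-123*np.array([np.cos(a),np.sin(a)])
F,M=s['wrist_force'],s['torque'];r=(e[:2]-S)/1e3
print('t',round(s['time'],2),'tcp',e,'handle',round(y-90,2),'swing',round(y-90+104,2),'head err',h-S,'F',F,'M',M,'Mz_stud(Fxr, +M)',r[0]*F[1]-r[1]*F[0],r[0]*F[1]-r[1]*F[0]+M[2])
u=np.array([np.cos(a),np.sin(a)]); print('target TCP err here', S+123*u-e[:2])
if n0:
    c=manip.get_calibration('side');im=manip.capture('side');cv2.imwrite(f'pics/{n0}.png',cv2.resize(im[215:305,225:345,::-1],(800,600),interpolation=3))
E
python3 v.py s2
```

```text
t 11.18 tcp [665.1  -78.15  79.51] handle -72.02 swing 31.98 head err [1.63 1.64] F [-0.04 -0.06 -3.37] M [-0.29 -0.03 -0.06] Mz_stud(Fxr, +M) -0.006595938501902567 -0.06749205453205541
target TCP err here [-1.63 -1.64]
```

View pics/s2.png

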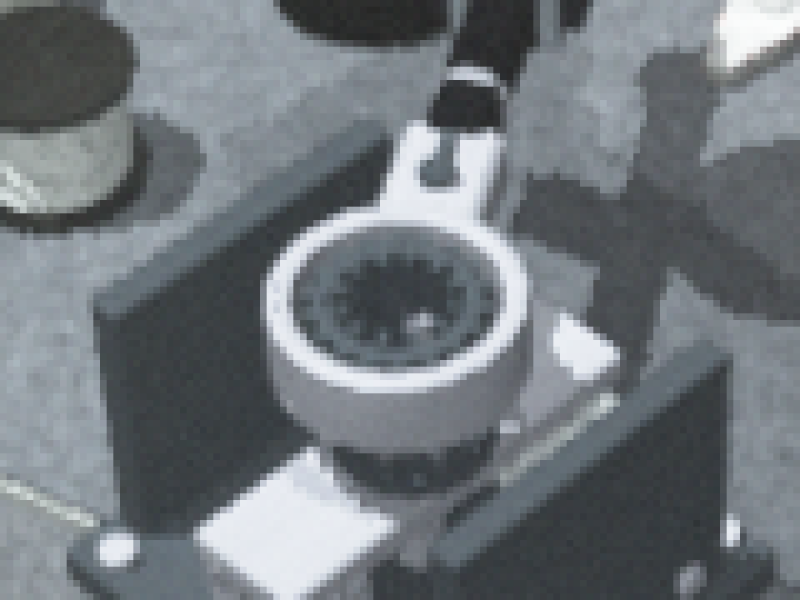

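```bash
python3 - <<'E'
from h import *
np.set_printoptions(precision=2,suppress=True)
f=lambda x,y:(215+y*.15,225+x*.15)
c=manip.get_calibration('side')
print('head',atz('side',f(397.5,300),98.5,c),'stud',atz('side',f(421,322),75,c))
E
```

```text
head [624.55  39.91] stud [629.24  23.69]
```

```bash
python3 - <<'E'
from h import *
np.set_printoptions(precision=2,suppress=True)
c=manip.get_calibration('side')
print(proj('side',(625.5,37.2,57)),proj('side',(627.1,38.8,98.5)),proj('side',(625.5,37.2,98.5)),proj('side',(635.5,37.2,98.5)),proj('side',(625.5,47.2,98.5)))
im=cv2.cvtColor(cv2.imread('pics/side0.png'),cv2.COLOR_BGR2GRAY)
k=cv2.resize(im[255:300,260:315],None,fx=12,fy=12,interpolation=3); cv2.imwrite('pics/k.png',k)
print(atz('side',(272.6,287.2),75))
E
```

```text
[277.42 286.13] [258.99 283.59] [258.71 285.03] [256.49 279.49] [262.73 281.56]
[619.83  41.85]
```

View pics/k.png

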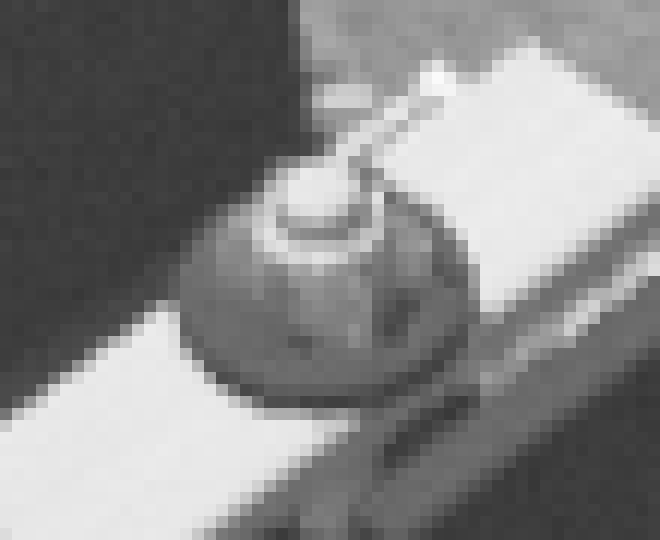

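Request:
arm_command(travel=[[-0.03, -0.03, -0.08], [0, 0, -0.08], [0, 0, -0.06], [0, 0, 0], [0, 0, 0]], roll=[0, 0, 0, 0, 0], jaw=[1, 1, 1, 1, 1])

```text
time: 11.85
ee_pos: [663.0, -79.1, 68.0]
orientation: [0.588, 0.809, 0.0, -0.0]
wrist_force: [-0.1, 0.3, -0.7]
grip_width: 0.171
grip_force: 59.4
```

```bash
python3 v.py
```

```text
t 11.85 tcp [663.   -79.1   67.96] handle -72.01 swing 31.99 head err [-0.5   0.68] F [-0.12  0.28 -0.73] M [ 0.2   0.15 -0.02] Mz_stud(Fxr, +M) -0.0035710464491424537 -0.026316711861640172
target TCP err here [ 0.5  -0.68]
```

Request:
arm_command(travel=[[0.01, -0.01, -0.03], [0, 0, -0.03], [0, 0, 0], [0, 0, 0]], roll=[0, 0, 0, 0], jaw=[1, 1, 1, 1])

```text
time: 12.35
ee_pos: [663.4, -79.4, 65.0]
orientation: [0.588, 0.809, 0.0, -0.0]
wrist_force: [-1.8, 1.3, 3.1]
grip_width: 0.172
grip_force: 59.9
```

```bash
python3 v.py; cat > arc.py <<'E'
import numpy as np,sys
# arc.py a0 step n : handle azimuth deg
a0,st,n=map(float,sys.argv[1:4]); R=float(sys.argv[4]) if len(sys.argv)>4 else 123
A=np.radians(a0+st*np.arange(int(n)+1)); P=R*np.c_[np.cos(A),np.sin(A)]/50
Q=np.round(P-P[0],2); print(np.round(np.diff(Q,axis=0),2).tolist())
E
python3 arc.py -72 -5 6
```

```text
t 12.35 tcp [663.42 -79.41  65.02] handle -72.0 swing 32.0 head err [-0.08  0.37] F [-1.82  1.31  3.11] M [0.87 0.6  0.05] Mz_stud(Fxr, +M) -0.1626792904212545 -0.1136814897469059
target TCP err here [ 0.08 -0.37]
[[-0.21, -0.06], [-0.21, -0.04], [-0.21, -0.02], [-0.22, 0.0], [-0.21, 0.02], [-0.21, 0.03]]
```

Request:
arm_command(travel=[[-0.21, -0.06, 0], [-0.21, -0.04, 0], [-0.21, -0.02, 0], [-0.22, 0, 0], [-0.21, 0.02, 0], [0, 0, 0]], roll=[-1, -1, -1, -1, -1, 0], jaw=[1, 1, 1, 1, 1, 1])

```text
time: 13.1
ee_pos: [610.9, -83.0, 64.2]
orientation: [0.748, 0.664, 0.001, -0.0]
wrist_force: [1.5, 4.1, -2.3]
grip_width: 0.171
grip_force: 59.0
```

```bash
python3 v.py
```

```text
t 13.1 tcp [610.88 -83.03  64.22] handle -96.85 swing 7.15 head err [0.04 1.89] F [ 1.48  4.12 -2.27] M [ 0.86 -0.14  0.18] Mz_stud(Fxr, +M) 0.11814204882911664 0.3016889660957832
target TCP err here [-0.04 -1.89]
```

Request:
arm_command(travel=[[0, 0.02, -0.05], [0, 0.01, -0.05], [0, 0, 0], [0, 0, 0]], roll=[0, 0, 0, 0], jaw=[1, 1, 1, 1])

```text
time: 13.6
ee_pos: [610.9, -83.4, 60.0]
orientation: [0.749, 0.663, 0.0, 0.0]
wrist_force: [0.3, 3.1, 1.7]
grip_width: 0.176
grip_force: 59.7
```

```bash
python3 v.py
```

```text
t 13.6 tcp [610.92 -83.43  60.01] handle -97.01 swing 6.99 head err [0.44 1.45] F [0.29 3.08 1.71] M [ 1.18 -0.13  0.18] Mz_stud(Fxr, +M) -0.009391175577685665 0.17120368834477007
target TCP err here [-0.44 -1.45]
```

```bash
cat > tilt.py <<'E'
from h import *
import sys
from scipy.optimize import least_squares
np.set_printoptions(precision=3,suppress=True)
n=sys.argv[1]; cal1=manip.get_calibration('wrist'); im=manip.capture('wrist')[:,:,::-1]; cv2.imwrite(f'pics/{n}.png',im)
a=cv2.cvtColor(cv2.imread('pics/w3.png'),cv2.COLOR_BGR2GRAY); b=cv2.cvtColor(im,cv2.COLOR_BGR2GRAY)
c0=np.load('pics/w3.npy',allow_pickle=True).item(); e0=np.array([494.2,-251.6,142.0])
mask=np.zeros_like(a); mask[70:185,285:345]=255   # block, latch, handle collar
p=cv2.goodFeaturesToTrack(a,60,.03,4,mask=mask)
q,st,_=cv2.calcOpticalFlowPyrLK(a,b,p,None,winSize=(15,15)); r,st2,_=cv2.calcOpticalFlowPyrLK(b,a,q,None,winSize=(15,15))
ok=(st.ravel()>0)&(np.abs(r-p).max((1,2))<.4); p,q=p[ok][:,0],q[ok][:,0]
# frame: u along handle to head (from TCP), v vertical; w3 handle azimuth +91.3 for head dir
A=np.radians(91.3); U=np.array([np.cos(A),np.sin(A),0]); V=np.array([-np.sin(A),np.cos(A),0])
X=np.array([[*atz('wrist',(y,x),e0[2]+20.5,c0),e0[2]+20.5] for x,y in p])-e0
u,v,w=X@U,X@V,X[:,2]; pin=np.array([0,0,19.])
def f(k):
    th,du,dw,dv=k; uu=u*np.cos(th)-(w-19)*np.sin(th)+du; ww=u*np.sin(th)+(w-19)*np.cos(th)+19+dw
    return (np.array([proj('wrist',e0+a_*U+b_*V+[0,0,c_],c0) for a_,b_,c_ in zip(uu,v+dv,ww)])-q[:,::-1]).ravel()
s=least_squares(f,[0,0,0,0],loss='soft_l1'); s2=least_squares(lambda k:f([k[0],0,0,k[1]]),[0,0],loss='soft_l1')
print(len(p),'pitch(head up +), slide, dz, dv',s.x,'cost',s.cost,'| pitch only',s2.x,s2.cost,'flow',np.median(q-p,axis=0))
E
python3 tilt.py t1
```

```text
19 pitch(head up +), slide, dz, dv [-0.025 -0.161  5.239  0.613] cost 10.225168998855082 | pitch only [0.041 0.615] 10.645191841151599 flow [-2.058 -0.184]
```

```bash
python3 arc.py -97 -4 8
```

```text
[[-0.17, 0.03], [-0.17, 0.04], [-0.16, 0.05], [-0.16, 0.06], [-0.16, 0.07], [-0.15, 0.08], [-0.14, 0.1], [-0.14, 0.1]]
```

Request:
arm_command(travel=[[-0.17, 0.03, 0], [-0.17, 0.04, 0], [-0.16, 0.05, 0], [-0.16, 0.06, 0], [0, 0, 0], [0, 0, 0]], roll=[-0.8, -0.8, -0.8, -0.8, 0, 0], jaw=[1, 1, 1, 1, 1, 1])

```text
time: 14.4
ee_pos: [578.2, -74.9, 60.1]
orientation: [0.834, 0.552, 0.0, 0.001]
wrist_force: [0.1, 2.5, 1.4]
grip_width: 0.174
grip_force: 59.7
```

```bash
python3 v.py; python3 tilt.py t2
```

```text
t 14.4 tcp [578.19 -74.9   60.06] handle -112.95 swing -8.95 head err [0.66 1.16] F [0.06 2.55 1.37] M [ 0.96 -0.37  0.17] Mz_stud(Fxr, +M) -0.11323524563919507 0.061402504759927895
target TCP err here [-0.66 -1.16]
22 pitch(head up +), slide, dz, dv [-0.051 -0.1    7.92   0.545] cost 7.710234551059382 | pitch only [0.049 0.547] 8.318525093527958 flow [-1.798 -0.374]
```

```bash
cat > ring.py <<'E'
from h import *
np.set_printoptions(precision=2,suppress=True)
c=manip.get_calibration('side'); im=manip.capture('side')[:,:,::-1]
up=lambda i:cv2.cvtColor(cv2.resize(i[215:305,225:345],(800,600),interpolation=3),cv2.COLOR_BGR2GRAY)
a=cv2.imread('pics/s2.png',0); b=up(im)
m=np.zeros_like(a); cv2.ellipse(m,(397,300),(140,98),0,0,360,255,-1); cv2.ellipse(m,(397,350),(138,98),0,0,180,255,-1); m[350:400,265:530]|=0
cv2.ellipse(m,(397,298),(100,70),0,0,360,0,-1); m[:300,:]=0   # front half: rim and wall
best=None
T=a[295:455,255:540]; M=m[295:455,255:540]
r=cv2.matchTemplate(b,T,cv2.TM_CCOEFF_NORMED,mask=M); r[~np.isfinite(r)]=-1
_,v,_,l=cv2.minMaxLoc(r); sh=np.array([l[1]-295,l[0]-255])*.15
print('match',v,'shift px (row,col)',sh)
p0=np.array([260.0-1.0,284.6-1.0])  # bias-free head-top pixel at s2 (TCP-derived 627.1,38.8,~99)
p1=p0+sh
for z in(76,79,82,85,88,91): print('top z',z,'-> underside',z-22,'xy',atz('side',p1,z,c))
E
python3 ring.py
```

```text
match 0.9552123546600342 shift px (row,col) [6.9 2.1]
top z 76 -> underside 54 xy [629.01  31.33]
top z 79 -> underside 57 xy [627.34  33.81]
top z 82 -> underside 60 xy [625.66  36.29]
top z 85 -> underside 63 xy [623.98  38.77]
top z 88 -> underside 66 xy [622.3   41.24]
top z 91 -> underside 69 xy [620.63  43.72]
```

Request:
arm_command(travel=[[-0.16, 0.07, -0.01], [-0.15, 0.08, -0.02], [-0.14, 0.1, 0], [-0.14, 0.1, 0], [0, 0, 0]], roll=[-0.8, -0.8, -0.8, -0.8, 0], jaw=[1, 1, 1, 1, 1])

```text
time: 15.12
ee_pos: [548.9, -57.7, 58.8]
orientation: [0.902, 0.431, 0.001, 0.001]
wrist_force: [2.3, 1.8, 2.4]
grip_width: 0.171
grip_force: 59.8
```

```bash
python3 v.py; python3 ring.py
```

```text
t 15.12 tcp [548.89 -57.75  58.8 ] handle -128.97 swing -24.97 head err [0.75 0.68] F [2.28 1.79 2.43] M [ 0.81 -0.54  0.18] Mz_stud(Fxr, +M) 0.07908530494835112 0.25877799988971045
target TCP err here [-0.75 -0.68]
match 0.9450771808624268 shift px (row,col) [7.05 2.85]
top z 76 -> underside 54 xy [627.81  31.04]
top z 79 -> underside 57 xy [626.14  33.52]
top z 82 -> underside 60 xy [624.47  36.  ]
top z 85 -> underside 63 xy [622.8   38.48]
top z 88 -> underside 66 xy [621.13  40.96]
top z 91 -> underside 69 xy [619.45  43.44]
```

```bash
python3 arc.py -129 5 12
```

```text
[[0.17, -0.13], [0.19, -0.11], [0.19, -0.1], [0.2, -0.07], [0.2, -0.07], [0.21, -0.04], [0.22, -0.02], [0.21, -0.01], [0.22, 0.02], [0.21, 0.03], [0.21, 0.05], [0.2, 0.07]]
```

Request:
arm_command(travel=[[0.17, -0.13, -0.02], [0.19, -0.11, -0.01], [0.19, -0.1, 0], [0.2, -0.07, 0], [0.2, -0.07, 0], [0.21, -0.04, 0], [0, 0, 0]], roll=[1, 1, 1, 1, 1, 1, 0], jaw=[1, 1, 1, 1, 1, 1, 1])

```text
time: 16.05
ee_pos: [605.6, -83.2, 55.6]
orientation: [0.761, 0.649, -0.001, -0.001]
wrist_force: [1.4, 3.2, -2.7]
grip_width: 0.173
grip_force: 59.1
```

```bash
python3 v.py; python3 ring.py;python3 tilt.py t3
```

```text
t 16.05 tcp [605.57 -83.23  55.56] handle -99.07 swing 4.93 head err [-0.55  1.03] F [ 1.35  3.19 -2.72] M [ 0.52 -0.4  -0.18] Mz_stud(Fxr, +M) 0.09957330356757337 -0.08475756011097423
target TCP err here [ 0.55 -1.03]
match 0.9466581344604492 shift px (row,col) [9.   2.85]
top z 76 -> underside 54 xy [625.55  34.7 ]
top z 79 -> underside 57 xy [623.89  37.16]
top z 82 -> underside 60 xy [622.23  39.62]
top z 85 -> underside 63 xy [620.57  42.08]
top z 88 -> underside 66 xy [618.92  44.54]
top z 91 -> underside 69 xy [617.26  47.01]
21 pitch(head up +), slide, dz, dv [-0.041  0.038  6.001  0.055] cost 4.636564788968435 | pitch only [0.035 0.055] 5.887086578248225 flow [-0.29  -0.756]
```

```bash
python3 arc.py -99 5 6; python3 arc.py -69 -5 12
```

```text
[[0.21, -0.02], [0.22, -0.01], [0.21, 0.01], [0.21, 0.03], [0.21, 0.06], [0.21, 0.06]]
[[-0.2, -0.07], [-0.21, -0.05], [-0.21, -0.03], [-0.22, -0.01], [-0.21, 0.0], [-0.22, 0.03], [-0.21, 0.04], [-0.2, 0.06], [-0.2, 0.08], [-0.19, 0.1], [-0.19, 0.11], [-0.17, 0.12]]
```

Request:
arm_command(travel=[[0.21, -0.01, 0], [0.22, 0, 0], [0.21, 0.01, 0], [0.21, 0.03, 0], [0.21, 0.06, 0], [0.21, 0.06, 0], [0, 0, 0]], roll=[1, 1, 1, 1, 1, 1, 0], jaw=[1, 1, 1, 1, 1, 1, 1])

```text
time: 17.02
ee_pos: [668.2, -76.3, 55.8]
orientation: [0.567, 0.824, -0.001, -0.001]
wrist_force: [-0.2, 2.3, -3.3]
grip_width: 0.172
grip_force: 59.0
```

```bash
python3 v.py
```

```text
t 17.02 tcp [668.22 -76.33  55.76] handle -69.11 swing 34.89 head err [-1.14  1.38] F [-0.21  2.31 -3.31] M [ 0.21 -0.15 -0.2 ] Mz_stud(Fxr, +M) 0.07516762276400189 -0.12448089997975388
target TCP err here [ 1.14 -1.38]
```

Request:
arm_command(travel=[[-0.2, -0.07, 0], [-0.21, -0.05, 0], [-0.21, -0.03, 0], [-0.22, -0.01, 0], [-0.21, 0, 0], [-0.22, 0.03, 0], [0, 0, 0]], roll=[-1, -1, -1, -1, -1, -1, 0], jaw=[1, 1, 1, 1, 1, 1, 1])

```text
time: 17.9
ee_pos: [605.7, -82.6, 56.8]
orientation: [0.761, 0.649, -0.0, 0.001]
wrist_force: [2.1, 1.2, -5.7]
grip_width: 0.171
grip_force: 58.7
```

```bash
python3 v.py; python3 ring.py
```

```text
t 17.9 tcp [605.66 -82.59  56.8 ] handle -99.09 swing 4.91 head err [-0.42  1.67] F [ 2.07  1.2  -5.73] M [-0.14 -0.45 -0.1 ] Mz_stud(Fxr, +M) 0.22470644935802614 0.12503040013650535
target TCP err here [ 0.42 -1.67]
match 0.9586851596832275 shift px (row,col) [9.  2.1]
top z 76 -> underside 54 xy [626.58  35.27]
top z 79 -> underside 57 xy [624.91  37.73]
top z 82 -> underside 60 xy [623.25  40.18]
top z 85 -> underside 63 xy [621.58  42.64]
top z 88 -> underside 66 xy [619.92  45.1 ]
top z 91 -> underside 69 xy [618.25  47.56]
```

Request:
arm_command(travel=[[-0.21, 0.04, 0], [-0.2, 0.06, 0], [-0.2, 0.08, 0], [-0.19, 0.1, 0], [-0.19, 0.11, 0], [-0.17, 0.12, 0], [0, 0, 0]], roll=[-1, -1, -1, -1, -1, -1, 0], jaw=[1, 1, 1, 1, 1, 1, 1])

```text
time: 18.82
ee_pos: [548.5, -57.1, 56.9]
orientation: [0.902, 0.431, 0.0, 0.001]
wrist_force: [3.6, 1.7, -6.4]
grip_width: 0.176
grip_force: 58.7
```

```bash
python3 v.py; python3 arc.py -129 -4 2;python3 arc.py -137 5 12;python3 arc.py -77 4 2; python3 - <<'E'
from h import *
for n in('stud_top','nut'): pass
E
```

```text
t 18.82 tcp [548.54 -57.07  56.92] handle -128.92 swing -24.92 head err [0.32 1.42] F [ 3.62  1.7  -6.36] M [-0.19 -0.43 -0.08] Mz_stud(Fxr, +M) 0.20995653717432156 0.12778602178121556
target TCP err here [-0.32 -1.42]
[[-0.13, 0.11], [-0.12, 0.12]]
[[0.15, -0.15], [0.17, -0.14], [0.18, -0.12], [0.18, -0.1], [0.2, -0.09], [0.2, -0.07], [0.21, -0.06], [0.21, -0.03], [0.21, -0.02], [0.22, 0.0], [0.21, 0.02], [0.21, 0.04]]
[[0.17, 0.04], [0.16, 0.06]]
```

Request:
arm_command(travel=[[-0.13, 0.11, 0], [-0.12, 0.12, 0], [0, 0, 0]], roll=[-0.8, -0.8, 0], jaw=[1, 1, 1])

```text
time: 19.2
ee_pos: [536.2, -45.6, 56.9]
orientation: [0.93, 0.368, 0.0, 0.001]
wrist_force: [3.7, 1.0, -6.5]
grip_width: 0.174
grip_force: 58.8
```

Request:
arm_command(travel=[[0.15, -0.15, 0], [0.17, -0.14, 0], [0.18, -0.12, 0], [0.18, -0.1, 0], [0.2, -0.09, 0], [0.2, -0.07, 0], [0.21, -0.06, 0], [0.21, -0.03, 0], [0.21, -0.02, 0], [0.22, 0, 0], [0.21, 0.02, 0], [0.21, 0.04, 0]], roll=[1, 1, 1, 1, 1, 1, 1, 1, 1, 1, 1, 1], jaw=[1, 1, 1, 1, 1, 1, 1, 1, 1, 1, 1, 1])

```text
time: 20.7
ee_pos: [652.4, -81.1, 56.5]
orientation: [0.621, 0.784, -0.0, -0.001]
wrist_force: [1.5, 1.4, -3.9]
grip_width: 0.173
grip_force: 59.1
```

Request:
arm_command(travel=[[0.17, 0.04, 0], [0.16, 0.06, 0], [0, 0, 0]], roll=[0.8, 0.8, 0], jaw=[1, 1, 1])

```text
time: 21.08
ee_pos: [668.6, -76.3, 56.4]
orientation: [0.566, 0.824, -0.001, -0.001]
wrist_force: [0.2, 2.0, -3.2]
grip_width: 0.171
grip_force: 59.2
```

```bash
python3 v.py; python3 ring.py
```

```text
t 21.07 tcp [668.63 -76.28  56.35] handle -68.97 swing 35.03 head err [-1.01  1.32] F [ 0.16  1.96 -3.24] M [ 0.27 -0.11 -0.16] Mz_stud(Fxr, +M) 0.10224609868990761 -0.05977270150558581
target TCP err here [ 1.01 -1.32]
match 0.9558655023574829 shift px (row,col) [9.   1.95]
top z 76 -> underside 54 xy [626.78  35.38]
top z 79 -> underside 57 xy [625.12  37.84]
top z 82 -> underside 60 xy [623.45  40.3 ]
top z 85 -> underside 63 xy [621.78  42.76]
top z 88 -> underside 66 xy [620.12  45.21]
top z 91 -> underside 69 xy [618.45  47.67]
```

```bash
cat > teeth.py <<'E'
from h import *
import sys
c0=np.load('pics/w3.npy',allow_pickle=True).item()
A=np.radians(91.3); U=np.array([np.cos(A),np.sin(A)]); V=np.array([-U[1],U[0]]); E0=np.array([494.2,-251.6])
TH=np.radians(np.arange(100,260,1.)) # angle from +U (away from handle), ccw; 180 = toward handle
def polar(g,u0,z,rr):
    Rr,T=np.meshgrid(rr,TH); P=E0+(u0+Rr*np.cos(T))[...,None]*U+(Rr*np.sin(T))[...,None]*V
    o=np.array([[proj('wrist',(*p,z),c0) for p in row] for row in P],np.float32)
    val=(o[...,0]>1)
    return cv2.remap(g,o[...,1].copy(),o[...,0].copy(),cv2.INTER_LINEAR).astype(float),val
def phase(g,u0,z,rr,lim=None):
    p,val=polar(g,u0,z,rr); ok=val.all(1); y=p.mean(1)[ok]; t=TH[ok]
    B=np.c_[np.cos(12*t),np.sin(12*t),np.ones_like(t),t,t**2]; k,*_=np.linalg.lstsq(B,y,rcond=None)
    return np.hypot(*k[:2]), np.degrees(np.arctan2(k[1],k[0]))/12, 1-np.var(y-B@k)/np.var(y-B[:,2:]@k[2:]), np.degrees(t[0]),np.degrees(t[-1])
if __name__=='__main__':
    np.set_printoptions(precision=2,suppress=True)
    for n in sys.argv[1:]:
        f=f'pics/{n}.png'
        g=cv2.imread(f,0); res=[]
        for z in(145,155):
          for u0 in(119,123,127):
            for r in(11,13,15,17,20,23):
                res.append((*phase(g,u0,z,np.arange(r-1,r+1.1,1)),z,u0,r))
        res.sort(key=lambda x:-x[0]*x[2]); print(n); [print(np.round(x,2)) for x in res[:4]]
E
python3 - <<'E'
from h import *
cv2.imwrite('pics/t4.png',manip.capture('wrist')[:,:,::-1])
E
python3 teeth.py w3 t1 t2 t3 t4
```

```text
return _methods._var(a, axis=axis, dtype=dtype, out=out, ddof=ddof,
  arrmean = um.true_divide(arrmean, div, out=arrmean,
  ret = ret.dtype.type(ret / rcount)
Traceback (most recent call last):
  File "teeth.py", line 23, in <module>
    res.append((*phase(g,u0,z,np.arange(r-1,r+1.1,1)),z,u0,r))
                 ~~~~~^^^^^^^^^^^^^^^^^^^^^^^^^^^^^^^
  File "teeth.py", line 14, in phase
    return np.hypot(*k[:2]), np.degrees(np.arctan2(k[1],k[0]))/12, 1-np.var(y-B@k)/np.var(y-B[:,2:]@k[2:]), np.degrees(t[0]),np.degrees(t[-1])
                                                                                                                       ~^^^
IndexError: index 0 is out of bounds for axis 0 with size 0
```

```bash
sed -i "s/    p,val=polar(g,u0,z,rr); ok=val.all(1);/    p,val=polar(g,u0,z,rr); ok=val.all(1)\n    if ok.sum()<75: return 0,0,0,0,0\n   /" teeth.py; python3 teeth.py w3 t1 t2 t3 t4
```

```text
w3
[ 38.22 -13.99   0.65 101.   259.   145.   123.    13.  ]
[ 36.86 -13.75   0.57 102.   258.   155.   119.    11.  ]
[ 26.1  -14.18   0.55 100.   259.   155.   119.    13.  ]
[ 27.04 -14.31   0.4  103.   257.   145.   123.    11.  ]
t1
[ 22.3   -0.44   0.38 129.   231.   155.   127.    17.  ]
[ 18.57  -5.59   0.45 100.   259.   145.   119.    15.  ]
[ 12.04  14.74   0.39 101.   259.   145.   123.    13.  ]
[ 13.98 -14.84   0.29 102.   258.   155.   119.    11.  ]
t2
[ 23.66  -0.34   0.4  129.   231.   155.   127.    17.  ]
[ 18.42  -5.98   0.47 100.   259.   145.   119.    15.  ]
[ 12.56 -14.95   0.39 101.   259.   145.   123.    13.  ]
[ 14.7 -14.7   0.3 102.  258.  155.  119.   11. ]
t3
[ 29.05   7.67   0.49 129.   231.   155.   127.    17.  ]
[ 25.58 -13.68   0.35 100.   259.   145.   119.    20.  ]
[ 19.12 -11.55   0.47 100.   259.   145.   119.    15.  ]
[ 15.68   8.14   0.43 136.   224.   155.   127.    15.  ]
t4
[ 19.89 -10.25   0.33 129.   231.   155.   127.    17.  ]
[ 15.54  -7.38   0.39 100.   259.   145.   119.    15.  ]
[ 12.94  -9.16   0.35 136.   224.   155.   127.    15.  ]
[ 17.17 -12.13   0.21 100.   259.   145.   119.    20.  ]
```

```bash
python3 arc.py -69 -4 4; cat > m.py <<'E'
import sys,subprocess
from teeth import *
n=sys.argv[1]; cv2.imwrite(f'pics/{n}.png',manip.capture('wrist')[:,:,::-1]); g=cv2.imread(f'pics/{n}.png',0)
s=manip.observe();y=yaw(s); y-=180*(y>120); a=y-90
for k in((127,155,17),(119,145,15)):
    r=phase(g,k[0],k[1],np.arange(k[2]-1,k[2]+1.1,1)); print('phase',round(r[1],2),'q',round(r[2],2),'world mod30',round((r[1]+a)%30,2))
E
cat >> v.py <<'E'
E
python3 m.py t5
```

```text
[[-0.16, -0.06], [-0.17, -0.04], [-0.17, -0.03], [-0.17, -0.02]]
phase -10.36 q 0.32 world mod30 10.58
phase -7.37 q 0.39 world mod30 13.56
```

Request:
arm_command(travel=[[-0.16, -0.05, 0], [-0.17, -0.04, 0], [-0.17, -0.03, 0], [-0.16, -0.02, 0], [0, 0, 0], [0, 0, 0]], roll=[-0.8, -0.8, -0.8, -0.8, 0, 0], jaw=[1, 1, 1, 1, 1, 1])

```text
time: 21.98
ee_pos: [636.3, -83.7, 56.9]
orientation: [0.675, 0.738, -0.001, 0.0]
wrist_force: [0.5, 1.3, -4.2]
grip_width: 0.171
grip_force: 59.2
```

```bash
python3 v.py; python3 m.py t6;python3 arc.py -85 -4 4
```

```text
t 21.98 tcp [636.31 -83.66  56.85] handle -84.93 swing 19.07 head err [-0.06  1.66] F [ 0.55  1.27 -4.22] M [-0.14 -0.08  0.18] Mz_stud(Fxr, +M) 0.0799277422874068 0.26217283505412325
target TCP err here [ 0.06 -1.66]
phase -10.15 q 0.3 world mod30 24.91
phase -4.79 q 0.41 world mod30 0.27
[[-0.17, -0.01], [-0.17, 0.0], [-0.17, 0.02], [-0.17, 0.03]]
```

Request:
arm_command(travel=[[-0.17, -0.01, 0], [-0.17, 0, 0], [-0.17, 0.02, 0], [-0.09, 0.01, 0], [0, 0, 0]], roll=[-0.8, -0.8, -0.8, -0.4, 0], jaw=[1, 1, 1, 1, 1])

```text
time: 22.65
ee_pos: [609.4, -83.1, 57.7]
orientation: [0.759, 0.651, 0.001, 0.003]
wrist_force: [5.0, -1.5, -4.3]
grip_width: 0.178
grip_force: 60.3
```

```bash
python3 v.py; python3 m.py t7;python3 arc.py -99 -1 4
```

```text
t 22.65 tcp [609.38 -83.07  57.75] handle -98.75 swing 5.25 head err [2.58 1.3 ] F [ 5.   -1.54 -4.29] M [-0.52 -0.97  0.9 ] Mz_stud(Fxr, +M) 0.6266264958727154 1.5245413249270552
target TCP err here [-2.58 -1.3 ]
phase -8.1 q 0.26 world mod30 13.17
phase 0.39 q 0.51 world mod30 21.66
[[-0.04, 0.01], [-0.04, 0.0], [-0.05, 0.01], [-0.04, 0.01]]
```

Request:
arm_command(travel=[[0.01, 0, 0], [0, 0, 0]], roll=[0.03, 0], jaw=[1, 1])

```text
time: 22.95
ee_pos: [609.8, -83.1, 57.6]
orientation: [0.758, 0.652, 0.001, 0.003]
wrist_force: [4.7, -0.3, -4.5]
grip_width: 0.17
grip_force: 60.4
```

```bash
python3 v.py
```

```text
t 22.95 tcp [609.8  -83.13  57.63] handle -98.58 swing 5.42 head err [2.65 1.29] F [ 4.75 -0.31 -4.51] M [-0.47 -0.91  0.92] Mz_stud(Fxr, +M) 0.5761283634372394 1.4990396243256545
target TCP err here [-2.65 -1.29]
```

```bash
python3 arc.py -99 3.5 4
```

```text
[[0.15, -0.02], [0.15, -0.01], [0.15, 0.0], [0.15, 0.01]]
```

Request:
arm_command(travel=[[0.05, 0, 0], [0.1, -0.01, 0], [0.15, -0.01, 0], [0.15, 0, 0], [0, 0, 0]], roll=[0.24, 0.45, 0.7, 0.7, 0], jaw=[1, 1, 1, 1, 1])

```text
time: 23.58
ee_pos: [629.2, -84.0, 56.7]
orientation: [0.698, 0.716, -0.001, -0.0]
wrist_force: [1.5, -0.4, -2.1]
grip_width: 0.175
grip_force: 59.3
```

```bash
python3 v.py; python3 m.py t8; python3 ring.py
```

```text
t 23.57 tcp [629.17 -84.03  56.65] handle -88.5 swing 15.5 head err [0.44 1.73] F [ 1.52 -0.42 -2.07] M [-0.57 -0.46  0.28] Mz_stud(Fxr, +M) 0.18310756333631614 0.464849814593314
target TCP err here [-0.44 -1.73]
phase -9.31 q 0.33 world mod30 22.16
phase -3.08 q 0.45 world mod30 28.39
match 0.9763011336326599 shift px (row,col) [9.   1.95]
top z 76 -> underside 54 xy [626.78  35.38]
top z 79 -> underside 57 xy [625.12  37.84]
top z 82 -> underside 60 xy [623.45  40.3 ]
top z 85 -> underside 63 xy [621.78  42.76]
top z 88 -> underside 66 xy [620.12  45.21]
top z 91 -> underside 69 xy [618.45  47.67]
```

```bash
python3 arc.py -88.5 3.5 5
```

```text
[[0.15, 0.01], [0.15, 0.02], [0.15, 0.02], [0.14, 0.04], [0.15, 0.04]]
```

Request:
arm_command(travel=[[0.15, 0.01, 0], [0.15, 0.02, 0], [0.15, 0.03, 0], [0.15, 0.03, 0], [0.14, 0.04, 0], [0, 0, 0]], roll=[0.7, 0.7, 0.7, 0.7, 0.7, 0], jaw=[1, 1, 1, 1, 1, 1])

```text
time: 24.42
ee_pos: [664.9, -77.2, 56.3]
orientation: [0.581, 0.814, -0.001, -0.001]
wrist_force: [-0.3, -1.4, -3.0]
grip_width: 0.174
grip_force: 59.3
```

```bash
python3 v.py; python3 m.py t9; python3 tilt.py t10
```

```text
t 24.43 tcp [664.87 -77.17  56.3 ] handle -71.06 swing 32.94 head err [-0.55  1.97] F [-0.27 -1.42 -2.95] M [-0.54 -0.02  0.09] Mz_stud(Fxr, +M) -0.08691231235512112 0.0005155296535366283
target TCP err here [ 0.55 -1.97]
phase 13.72 q 0.3 world mod30 2.64
phase 12.56 q 0.38 world mod30 1.48
10 pitch(head up +), slide, dz, dv [-0.018  0.063  5.125  0.381] cost 2.1790727549206825 | pitch only [0.04  0.413] 3.731177791051392 flow [-1.466 -0.684]
```

Request:
arm_command(travel=[[0, 0, 0.1], [0, 0, 0.1], [0, 0, 0.2], [0, 0, 0.3], [0, 0, 0.5], [0, 0, 0.5], [0, 0, 0], [0, 0, 0]], roll=[0, 0, 0, 0, 0, 0, 0, 0], jaw=[1, 1, 1, 1, 1, 1, 1, 1])

```text
time: 25.52
ee_pos: [665.8, -76.1, 141.3]
orientation: [0.58, 0.815, -0.0, -0.001]
wrist_force: [-0.6, -0.0, -3.6]
grip_width: 0.17
grip_force: 59.2
```

```bash
python3 v.py; python3 tilt.py t11; python3 ring.py | head -1
```

```text
t 25.52 tcp [665.85 -76.06 141.32] handle -70.91 swing 33.09 head err [0.11 2.98] F [-0.63 -0.02 -3.58] M [-0.29 -0.05 -0.04] Mz_stud(Fxr, +M) -0.07210743444172267 -0.11160632325192872
target TCP err here [-0.11 -2.98]
19 pitch(head up +), slide, dz, dv [ 0.038  0.202 -0.057  0.242] cost 1.9587113780438379 | pitch only [0.038 0.242] 4.97423043873933 flow [-0.672 -0.676]
match 0.8469222784042358 shift px (row,col) [-31.05  -1.05]
```

Request:
arm_command(travel=[[-0.5, -0.5, 0], [-0.6, -0.6, 0], [-0.6, -0.6, 0], [-0.6, -0.6, 0], [-0.6, -0.6, 0], [-0.6, -0.6, -0.3], [-0.1, 0, -0.6], [0, 0, -0.6], [0, 0, -0.5], [0, 0, 0], [0, 0, 0]], roll=[-0.6, -0.6, -0.6, -0.6, -0.6, -0.6, 0, 0, 0, 0, 0], jaw=[1, 1, 1, 1, 1, 1, 1, 1, 1, 1, 1])

```text
time: 27.0
ee_pos: [486.9, -251.9, 42.3]
orientation: [0.7, 0.714, 0.0, 0.0]
wrist_force: [0.1, 0.2, -3.6]
grip_width: 0.172
grip_force: 59.3
```

```bash
python3 v.py|head -1
```

```text
t 27.0 tcp [ 486.95 -251.9    42.27] handle -88.93 swing 15.07 head err [-140.86 -166.12] F [ 0.05  0.17 -3.56] M [-0.24 -0.07 -0.02] Mz_stud(Fxr, +M) -0.00835139464513116 -0.025043414098541376
```

Request:
arm_command(travel=[[0, 0, -0.3], [0, 0, -0.15], [0, 0, -0.05], [0, 0, -0.03], [0, 0, 0], [0, 0, 0]], roll=[0, 0, 0, 0, 0, 0], jaw=[1, 1, 1, 1, 1, 1])

```text
time: 27.75
ee_pos: [486.7, -251.6, 15.5]
orientation: [0.7, 0.714, 0.0, 0.0]
wrist_force: [-0.2, 1.0, -0.2]
grip_width: 0.176
grip_force: 59.6
```

```bash
python3 v.py|head -1
```

```text
t 27.75 tcp [ 486.66 -251.61   15.55] handle -88.92 swing 15.08 head err [-141.17 -165.84] F [-0.2  1.  -0.2] M [-0.2   0.08 -0.01] Mz_stud(Fxr, +M) -0.19586588450316858 -0.20398484789057342
```

Request:
arm_command(travel=[[0, 0, 0], [0, 0, 0], [0, 0, 0], [0, 0, 0], [0, 0, 0.3], [0, 0, 0.6], [0, 0, 0.9], [0, 0, 0.9], [0, 0, 0.9], [0, 0, 0.9], [0, 0, 0.6]], roll=[0, 0, 0, 0, 0, 0, 0, 0, 0, 0, 0], jaw=[-1, -1, -1, -1, -1, -1, -1, -1, -1, -1, -1])

```text
time: 29.12
ee_pos: [486.6, -251.9, 273.8]
orientation: [0.701, 0.714, 0.001, 0.002]
wrist_force: [0.7, 1.1, -0.9]
grip_width: 0.999
grip_force: 0.0
```

Request:
arm_command(travel=[[0.3, 0.8, 0], [0.3, 0.8, 0], [0.3, 0.8, 0], [0.3, 0.8, 0], [0.3, 0.8, 0], [0.3, 0.8, 0], [0.4, 0.9, 0], [0, 0.4, 0], [0, 0, 0], [0, 0, 0]], roll=[-0.7, -0.7, -0.7, -0.7, -0.8, 0, 0, 0, 0, 0], jaw=[-1, -1, -1, -1, -1, -1, -1, -1, -1, -1])

```text
time: 30.38
ee_pos: [595.9, 50.8, 270.9]
orientation: [0.804, 0.594, -0.0, 0.001]
wrist_force: [-0.0, 0.0, 0.9]
grip_width: 1.0
grip_force: 0.0
```

```bash
python3 look.py w9 socket_top stud_top; cat > nut.py <<'E'
from h import *
np.set_printoptions(precision=2,suppress=True)
def an(n):
    g=cv2.imread(f'pics/{n}.png',0); cal=np.load(f'pics/{n}.npy',allow_pickle=True).item(); out=[]
    t=np.radians(np.arange(0,360,2)); B=np.c_[np.cos(6*t),np.sin(6*t),np.ones_like(t),np.cos(t),np.sin(t),np.cos(2*t),np.sin(2*t)]
    for cx in(623.5,625,626.5,628):
        for cy in(35.5,37,38.5,40):
            for r in(10.5,12,13.5):
                o=np.array([proj('wrist',(cx+r*np.cos(a),cy+r*np.sin(a),67),cal) for a in t],np.float32)
                y=cv2.remap(g,o[None,:,1].copy(),o[None,:,0].copy(),1).ravel().astype(float)
                k=np.linalg.lstsq(B,y,rcond=None)[0]; q=1-np.var(y-B@k)/np.var(y-B[:,2:]@k[2:])
                out.append((np.hypot(*k[:2]),q,np.degrees(np.arctan2(k[1],k[0]))/6,cx,cy,r))
    out.sort(key=lambda x:-x[1]); print(n); [print(np.array(o)) for o in out[:6]]
    o=ortho(cv2.imread(f'pics/{n}.png'),cal,67,(625.5,37.5),20,.5); cv2.imwrite(f'pics/n_{n}.png',o)
an('w0');an('w9')
E
python3 nut.py
```

```text
30.375 [595.9  50.8 270.9] 162.8876426810289 [-0.4  0.5  0.5  1.5 -0.3  1.1 -0.2] [-0.   0.   0.9] [-0.  0.  0.]
socket_top 0.56 [370.9 280.4] [ 489.1 -137.5]
stud_top 0.75 [202.1 352.2] [628.1  47.8]
w0
[  8.12   0.3   28.43 626.5   38.5   12.  ]
[  7.15   0.27  27.42 628.    38.5   13.5 ]
[  5.45   0.24 -27.81 626.5   40.    13.5 ]
[  5.97   0.22  20.09 626.5   35.5   13.5 ]
[  6.59   0.21  24.97 626.5   37.    12.  ]
[  7.16   0.19  24.5  625.    38.5   10.5 ]
w9
[  5.68   0.26 -19.1  628.    35.5   13.5 ]
[  7.91   0.25 -17.16 628.    37.    10.5 ]
[  7.01   0.24 -16.36 626.5   37.    12.  ]
[  7.58   0.23 -10.42 628.    40.    13.5 ]
[  6.96   0.22 -15.33 626.5   38.5   13.5 ]
[  7.71   0.22 -16.49 625.    38.5   12.  ]
```

```bash
python3 -c "
from h import *
print(manip.sign_off())"
```

```text
the job is handed in; nothing more can be done
None
```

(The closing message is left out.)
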